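# Set the rolling press to the green notch

### The arm

A 6-joint arm with a two-finger parallel gripper is mounted at the origin on the work surface. World frame = base frame: x ahead of the robot, y to its left, z up, the work surface at z = 0. Lengths are in mm, angles in rad, forces in N, time in s.
With the tool pointing down it reaches from about 375 to 750 mm from the base axis. Payload 9 kg.
Tool frame: the origin (TCP) lies midway between the tips of the shut fingers; the grasp point (between the pads) lies 19 mm behind it; z points along the fingers, y is the line along which they close (so a half turn about z gives the same grasp; the last joint's range is limited). The gripper opens to 85 mm and grips with 20 to 120 N. Pads are 22 mm wide; open, the fingers measure 114 mm over their backs; the gripper's body (76 mm by 85 mm) begins 54 mm behind the grasp point. The pads swing forward as they close: fully open they stand 13 mm farther back than shut.
Start: joints at [-1.542, 0.104, 0.097, 1.564, 0, 1.353], TCP at [146.589, -581.849, 231.331] pointing down, gripper open.
Joint ranges: [-2.99, 2.99], [-0.84, 1.86], [-1.1, 1.16], [-1.84, 2.11], [-1.51, 1.56], [-3.14, 3.14]. Speed limits (rad/s): [2.22, 2.22, 2.57, 3.14, 3.14, 3.14].

### API

Orientations are given as a rotation vector (axis times angle).
In Python, from bench import bot gives the robot as it stands.
- The arm moves only by the tool send_rows, never from a script. Its argument "steps" is a list of rows, each a list of 2 entries, a list of its own where there are three numbers: the shift along the tool's x, y, z in m, then the turn about the tool's z in degrees. A call has 1 to 8 rows; each row shifts and turns the commanded pose from where the row before left it, along the tool's axes as they then stand; what a row does not reach is not made up. A row lasts 1/8 s, in which the tool goes at most 62.5 mm and 10.7 degrees, less where a joint would pass 70% of its speed; a pose out of reach is approached as far as the arm can. A call is refused whole if a number of a shift passes 0.0625 or a number of a turn 10.7, either way. A call with a gripper value outside its range is refused whole. "grip" is the gripper command: -1 is shut, 1 is fully open, values between are in proportion, set as the call begins (left out, the last holds). The fingers move at their own pace and stop on an object; "squeeze" is the grip in N (left out, the last holds). Time passes only in rows, so rows that do not move let the fingers close. It gives the time, the measured TCP pose, the force, the opening and the grip force at its end, in the units of the state.
- bot.get_state(): the state, without advancing time (a new reading comes with each control period).
- bot.get_image(name): name is "side" or "top"; returns the picture (480x640x3 uint8, blue, green, red); there is no depth.
- bot.get_calibration(name): a dict with "camera_matrix" (3x3 intrinsics, pixels), "dist_coeffs" ([k1, k2, p1, p2, k3] as OpenCV has them; the pictures are not rectified), "origin" and "rotation" of the camera in the world. Camera axes: x right, y down, z forward; pixel columns grow to the right and rows downward; lengths in mm; the calibration is good to about 2 mm. A picture is of the moment at which its call begins. get_calibration takes no time and is no camera call.
- bot.sign_off(): hands the job in; it is judged then, once.
The state is a dict: "clock": time; "joint_positions": joint angles; "dq": joint speeds; "tau": joint torques, N m; "eef_pos": TCP position; "orientation": TCP orientation; "ft_force": force on the tool from outside, world axes, zero at the start; "torque": the same for the moment, N m; "width": finger opening in mm; "grasp_force": force on a finger pad.
Only numpy, scipy, OpenCV 4.12 (cv2) and the standard library are available. Lean on these libraries where they do the work, as an engineer would, in place of code of your own. Each camera call takes 0.05 s, during which the arm holds its last target. There are 200 camera calls.

### The job

Set the roller pressure on the small rolling press with the red-handled lever: lift the lever up out of its middle notch, swing it over to the notch beside the green disc, lower it fully home in that notch and let go. Leave the black-handled lever of the other press alone.

Things in the scene. Friction and masses are not known exactly. Their poses are not given: they have to be found in the camera images.
- red_grip (a point): Centre of the red upright handle (cylinder, 28 mm diameter, 44 mm tall) on the end of a level steel lever arm, on one of two like teal rolling presses. 102 mm above the table when seated in a notch. Arm's top 34 mm below, deck 52 mm below. The lever slides straight up to 45 mm (falls back by its weight, about 2 N) and swings level about its spindle, unsprung. x: towards the spindle; z up.
- red_spindle (a point): Point on the vertical swing axis, 150 mm from the red handle's centre, level with it when seated. x: from the middle notch's handle position to the spindle (away from the robot, yaw to 14 deg). Gate teeth 90 mm from the axis block the swing until the handle is up over 15 mm: lift 25 to 35. Notches: middle (start) and 0.6 rad either side; handle play 10 mm each way. Roller head beyond: 143 mm high.
- green_disc: Green marker disc, 22 mm diameter, 3 mm thick, fixed on the red-handled press's deck; origin under its centre, 50 mm above the table. It lies 178 mm from the spindle axis in exactly the direction of the notch that it marks, so 28 mm beyond the handle's centre when the lever is there. It may be on either side; a yellow disc marks the opposite notch.
- black_grip (a point): Centre of the black handle on the other press's lever, the same in shape, size and height as the red one, in its own middle notch. To be left where it is.

How it is judged (in metres and radians):
On the way:
1. the red-handled lever is lifted out of its notch (height (world z) of red_grip above 0.112 m), for 0.1 s.
At the end, for the whole second after the job is handed in: The red handle is down in the notch beside the green disc: its centre less than 107 mm above the table (seated: 102 mm) and within 45 mm horizontally of the green disc's centre (28 mm when centred in the notch) (height (world z) of red_grip below 0.107 m and horizontal distance between red_grip and green_disc below 0.045 m); the robot touches nothing.
It fails at once if the black-handled lever is moved by more than 15 mm (distance of black_grip from where it was at the start of the episode above 0.015 m).
It also fails if it takes over 32 s, if anything falls off the work surface, if the arm or the gripper's body presses on something with over 40 N, if the wrist force passes 120 N, or if a joint passes its speed limit or range.

## Working session

There is one attempt and no reset: what is moved stays moved. The work goes in short steps, Python scripts to look and compute and a tool call to move; the robot and the scene stay as the last step left them, time stands still between calls to the robot, and variables do not carry over. Pictures are saved under pics/ and viewed, at most 10 in all, crops included, and the job is handed in when it is done.

Besides the shell and the picture viewer there is one more tool, called after ">>>" as a command line: name --argument value ..., lists and objects as JSON in quotes. send_rows: Moves the arm, as the interface text tells. Its arguments: {"type":"object","properties":{"steps":{"type":"array","items":{"type":"array"}},"grip":{"type":"number"},"squeeze":{"type":"number"}},"required":["steps"]}

```bash
mkdir -p pics; python3 - <<'E'
from bench import bot
import cv2
for n in("top","side"):
    cv2.imwrite(f"pics/{n}0.png",bot.get_image(n)); c=bot.get_calibration(n); print(n,c)
print(bot.get_state())
E
```

```text
top {'camera_matrix': array([[509.24765809,   0.        , 322.38017409],
       [  0.        , 509.24765809, 238.55061214],
       [  0.        ,   0.        ,   1.        ]]), 'dist_coeffs': array([-0.01865673,  0.        ,  0.        ,  0.        ,  0.        ]), 'origin': array([ 388.59141705,  -20.856169  , 1031.68884783]), 'rotation': array([-2.23049553,  1.95861915, -0.22782493])}
side {'camera_matrix': array([[506.35632924,   0.        , 317.2883608 ],
       [  0.        , 506.35632924, 244.97383871],
       [  0.        ,   0.        ,   1.        ]]), 'dist_coeffs': array([-0.09447071,  0.        ,  0.        ,  0.        ,  0.        ]), 'origin': array([ 513.43697739, -640.10417433,  827.85700783]), 'rotation': array([-2.4041531 ,  0.16402399, -0.06893941])}
{'clock': 0.1, 'joint_positions': array([-1.54170207e+00,  1.04626360e-01,  9.65881792e-02,  1.56391605e+00,
        1.10278575e-05,  1.35307106e+00]), 'dq': array([-1.50385067e-03,  1.28847857e-03,  4.48614114e-03, -1.42358420e-04,
        3.89666205e-04,  5.83538271e-05]), 'tau': array([ 7.82427262e-03, -5.58210146e+01,  5.04717243e+01,  1.32464978e-02,
       -1.91123900e-04, -2.30581676e-06]), 'eef_pos': array([ 146.58196438, -581.52271656,  230.63047915]), 'orientation': array([-3.11655686e+00, -3.86578056e-01, -1.88465494e-04]), 'ft_force': array([-0.24005175, -0.0915338 , -0.5859569 ]), 'torque': array([ 0.01290587, -0.01824699, -0.00986495]), 'grasp_force': 0.0, 'width': 85.28820760276447}
```

View pics/top0.png

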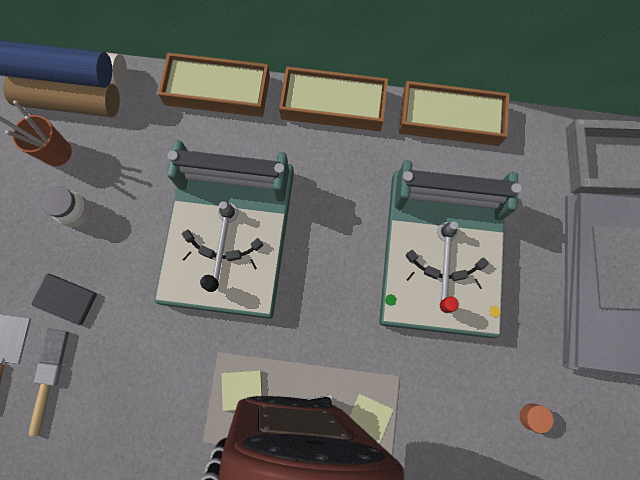

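View pics/side0.png

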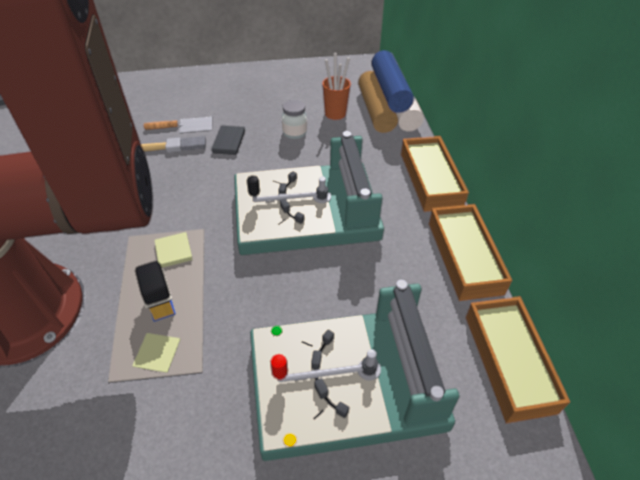

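The top view shows the red handle at about (450,304), the green disc at (391,300), to its left, and the yellow one at (495,312). In the side view red is at (279,366) and green at (277,331). The black lever is on the other press.

```bash
cat > h.py <<'E'
import cv2, numpy as np
from bench import bot
def ray(n,uv):
    c=bot.get_calibration(n); R=cv2.Rodrigues(np.array(c["rotation"]))[0]
    p=cv2.undistortPoints(np.array([[uv]],float),c["camera_matrix"],c["dist_coeffs"])[0,0]
    return np.array(c["origin"]),R@np.array([p[0],p[1],1])
def plane(n,uv,z):
    o,d=ray(n,uv); return o+d*(z-o[2])/d[2]
def tri(a,b):
    A=np.zeros((3,3));B=np.zeros(3)
    for o,d in(a,b):
        d=d/np.linalg.norm(d);P=np.eye(3)-np.outer(d,d);A+=P;B+=P@o
    return np.linalg.solve(A,B)
R={"red":[(0,150,100),(5,255,255)],"green":[(50,150,80),(70,255,255)],"yellow":[(18,150,150),(30,255,255)]}
def find(im,col,amin=20):
    m=cv2.inRange(cv2.cvtColor(im,cv2.COLOR_BGR2HSV),*[np.array(v) for v in R[col]])
    n,_,s,c=cv2.connectedComponentsWithStats(m)
    i=1+np.argmax(s[1:,4]); return c[i],s[i]
E
python3 - <<'E'
from h import *
im={n:cv2.imread(f"pics/{n}0.png") for n in("top","side")}
P={}
for c in R:
    f={n:find(im[n],c) for n in im}
    for n in im: print(c,n,f[n][0].round(1),f[n][1],plane(n,f[n][0],102 if c=="red" else 53).round(1))
    P[c]=tri(ray("top",f["top"][0]),ray("side",f["side"][0])); print("tri",P[c].round(1))
g=(plane("top",find(im["top"],"green")[0],53)+plane("side",find(im["side"],"green")[0],53))/2
y=(plane("top",find(im["top"],"yellow")[0],53)+plane("side",find(im["side"],"yellow")[0],53))/2
# spindle: chord g-y, apothem 178cos0.6
m=(g+y)/2;u=(y-g)[:2];print("chord",np.linalg.norm(u),2*178*np.sin(.6));u/=np.linalg.norm(u);n=np.array([-u[1],u[0]])
n=n if n[0]>0 else -n
s=m[:2]+n*178*np.cos(.6);print("spindle",s,"yaw",np.degrees(np.arctan2(n[1],n[0])))
print("mid handle",s-150*n,"goal",s+(g[:2]-s)*150/178,"spindle-red dist",np.linalg.norm(s-P["red"][:2]))
s2=bot.get_state();print(cv2.Rodrigues(s2["orientation"])[0].round(3))
E
```

```text
red top [448.8 303.9] [440 297  18  14 211] [ 508.6 -243.7  102. ]
red side [278.8 366.1] [271 355  16  24 313] [ 509.9 -242.4  102. ]
tri [ 509.2 -243.3  103.4]
green top [390.2 299.5] [385 295  11  10  85] [ 508.8 -142.8   53. ]
green side [276.1 330.3] [272 326   9   9  63] [ 511.2 -143.5   53. ]
tri [ 510.1 -142.9   51.6]
yellow top [494.5 311.3] [490 306  10  11  86] [ 512.1 -343.9   53. ]
yellow side [289.5 439.7] [284 434  12  13 123] [ 514.4 -345.    53. ]
tri [ 513.4 -344.4   50.9]
chord 201.27482324891216 201.0127205286326
spindle [ 658.51795662 -241.43054708] yaw 0.9266703979454712
mid handle [ 508.53757473 -243.85645874] goal [ 533.36224708 -158.63702248] spindle-red dist 149.36782345888489
[[ 0.97   0.244 -0.   ]
 [ 0.244 -0.97   0.001]
 [ 0.    -0.001 -1.   ]]
```

>>> send_rows --steps '[[[0.0434,-0.024,0],0],[[0.0434,-0.024,0],0],[[0.0434,-0.024,0],0],[[0.0434,-0.024,0],0],[[0.0434,-0.024,0],0],[[0.0434,-0.024,0],0],[[0.0434,-0.024,0],0],[[0.0434,-0.024,0],0]]'

```text
clock: 1.1
eef_pos: [437.3, -309.5, 231.0]
orientation: [-3.118, -0.387, 0.0]
ft_force: [0.5, -0.6, -1.1]
width: 85.5
grasp_force: 0.0
```

>>> send_rows --steps '[[[0.0434,-0.024,0],0],[[0.0434,-0.024,0],0],[[0,0,0],-10.4],[[0,0,0],-10.4],[[0,0,0],-10.4],[[0,0,0],-10.4],[[0,0,0],-10.4],[[0,0,0],-10.4]]'

```text
clock: 2.1
eef_pos: [508.6, -242.9, 230.8]
orientation: [-2.46, -1.953, 0.0]
ft_force: [0.3, -0.6, -0.2]
width: 85.5
grasp_force: 0.0
```

>>> send_rows --steps '[[[0,0,0],-10.4],[[0,0,0],-10.4],[[0,0,0],-10.4],[[0,0,0],-10.4],[[0,0,0],-10.4],[[0,0,0],-10.4],[[0,0,0],-10.4],[[0,0,0],-10.4]]'

```text
clock: 3.1
eef_pos: [508.6, -242.9, 230.8]
orientation: [-0.543, -3.094, -0.0]
ft_force: [0.6, 0.1, -0.1]
width: 85.3
grasp_force: 0.0
```

>>> send_rows --steps '[[[0,0,0],-10.4],[[0,0,0],-10.4],[[0,0,0],0]]'

```text
clock: 3.48
eef_pos: [508.7, -243.0, 230.9]
orientation: [0.013, -3.141, -0.001]
ft_force: [0.7, 1.4, 0.4]
width: 85.5
grasp_force: 0.0
```

```bash
cat > st.py <<'E'
from h import *
s=bot.get_state();M=cv2.Rodrigues(s["orientation"])[0]
print(s["clock"],s["eef_pos"].round(1),"yaw",np.degrees(np.arctan2(M[1,0],M[0,0])).round(2),"F",s["ft_force"].round(1),s["width"].round(1),s["grasp_force"],s["joint_positions"].round(2))
E
python3 st.py; python3 - <<'E'
from h import *
cv2.imwrite("pics/side1.png",bot.get_image("side"))
E
```

```text
Traceback (most recent call last):
  File "st.py", line 3, in <module>
    print(s["clock"],s["eef_pos"].round(1),"yaw",np.degrees(np.arctan2(M[1,0],M[0,0])).round(2),"F",s["ft_force"].round(1),s["width"].round(1),s["grasp_force"],s["joint_positions"].round(2))
                                                                                                                           ^^^^^^^^^^^^^^^^
AttributeError: 'float' object has no attribute 'round'
```

View pics/side1.png

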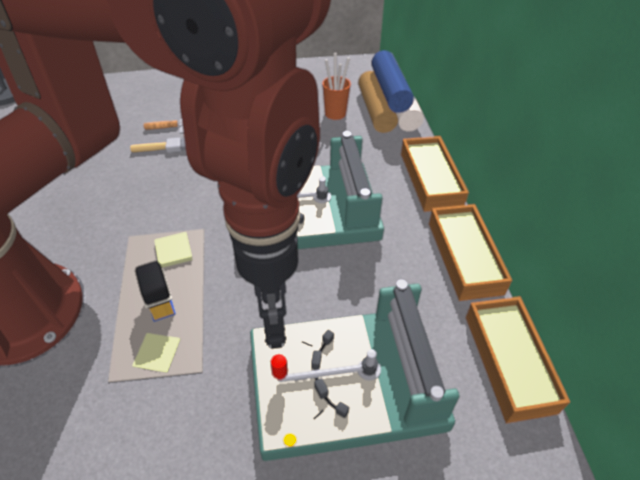

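The side view shows the gripper centred above the red handle at (279,366), so I'm going down and gripping.

>>> send_rows --steps '[[[0,0,0.025],0],[[0,0,0.025],0],[[0,0,0.025],0],[[0,0,0.025],0],[[0,0,0.02],0],[[0,0,0.016],0],[[0,0,0.012],0],[[0,0,0],0]]' --grip 1

```text
clock: 4.53
eef_pos: [508.4, -242.8, 82.5]
orientation: [0.014, -3.141, -0.001]
ft_force: [-0.6, 0.1, 0.6]
width: 85.5
grasp_force: 0.0
```

>>> send_rows --steps '[[[0,0,0],0],[[0,0,0],0],[[0,0,0],0],[[0,0,0],0],[[0,0,0],0],[[0,0,0],0],[[0,0,0],0],[[0,0,0],0]]' --grip -1 --squeeze 50

```text
clock: 5.52
eef_pos: [508.9, -243.3, 83.6]
orientation: [-0.015, 3.141, -0.001]
ft_force: [-1.6, -0.4, 4.3]
width: 26.8
grasp_force: 48.9
```

Gripped at 26.8 mm wide. Next I lift 30 mm.

>>> send_rows --steps '[[[0,0,-0.006],0],[[0,0,-0.008],0],[[0,0,-0.008],0],[[0,0,-0.008],0],[[0,0,0],0],[[0,0,0],0]]'

```text
clock: 6.28
eef_pos: [508.9, -243.2, 113.2]
orientation: [-0.015, 3.141, -0.0]
ft_force: [2.6, -0.8, -1.3]
width: 26.8
grasp_force: 49.4
```

```bash
sed -i 's/s\["width"\].round(1)/s["width"]/' st.py; python3 st.py; python3 - <<'E'
from h import *
im=bot.get_image("side"); cv2.imwrite("pics/side2.png",cv2.resize(im[200:480,180:500],None,fx=2,fy=2))
# arc chord rows in tool frame: 8 equal steps; heading yaw (handle->spindle) starts ~1 deg; world rotation -34.4 in 8
s=np.array([658.5,-241.5]); e=bot.get_state()["eef_pos"][:2]; M=cv2.Rodrigues(bot.get_state()["orientation"])[0]
g=np.array([533.4,-158.6]); N=8
a0=np.arctan2(*(e-s)[::-1]); a1=np.arctan2(*(g-s)[::-1]); r=np.linalg.norm(e-s); d=(a1-a0+np.pi)%(2*np.pi)-np.pi
print("total deg",np.degrees(d),"r",r)
h=d/N; v=r*np.array([np.cos(a0+h)-np.cos(a0),np.sin(a0+h)-np.sin(a0)])
print("first row tool xy",M[:2,:2].T@v,"turn tool deg",-np.degrees(h))
E
```

```text
6.275 [ 508.9 -243.2  113.2] yaw -179.46 F [ 2.6 -0.8 -1.3] 26.847859100801564 49.36258792877197 [-0.68  0.01 -0.22  1.35 -0.   -0.69]
total deg -34.16683720299384 r 149.62196260346485
first row tool xy [-0.39593262 11.1432786 ] turn tool deg 4.27085465037423
```

View pics/side2.png

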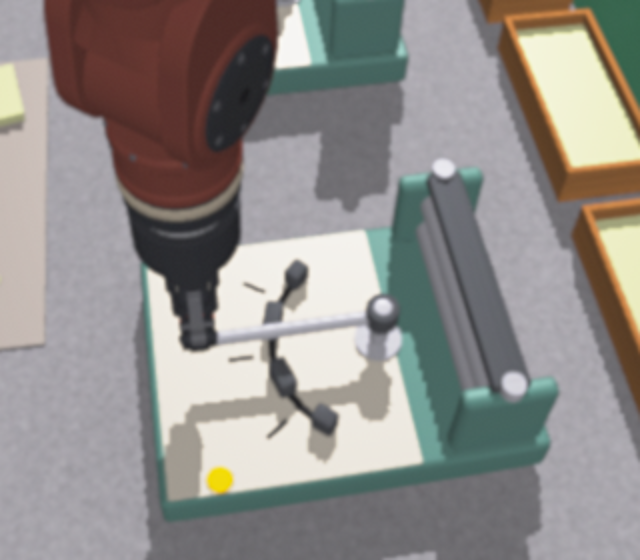

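The lever arm is up, with its end at about (378,315) in the crop and clear of the gate. Next I swing towards green along the arc.

>>> send_rows --steps '[[[-0.0001,0.0056,0],2.14],[[-0.0001,0.0056,0],2.14],[[-0.0001,0.0056,0],2.14],[[-0.0001,0.0056,0],2.14],[[-0.0001,0.0056,0],2.14],[[-0.0001,0.0056,0],2.14],[[-0.0001,0.0056,0],2.14],[[-0.0001,0.0056,0],2.14]]'

```text
clock: 7.32
eef_pos: [514.9, -198.7, 113.0]
orientation: [-0.455, -3.108, 0.0]
ft_force: [2.9, -1.0, -1.8]
width: 26.8
grasp_force: 49.4
```

```bash
cat >> st.py <<'E'
w=s["eef_pos"][:2]-np.array([658.5,-241.5]);print("r",np.linalg.norm(w),"handle->spindle yaw",np.degrees(np.arctan2(-w[1],-w[0])),"goal -33.5; to goal tool xy",M[:2,:2].T@(np.array([533.4,-158.6])-s["eef_pos"][:2]))
E
python3 st.py
```

```text
7.325 [ 514.9 -198.7  113. ] yaw 163.35 F [ 2.9 -1.  -1.8] 26.845398726470236 49.369579553604126 [-0.61 -0.03 -0.25  1.35 -0.   -0.31]
r 149.8682575128218 handle->spindle yaw -16.574692625571974 goal -33.5; to goal tool xy [-6.25881858 43.7772164 ]
```

>>> send_rows --steps '[[[-0.0001,0.0056,0],2.14],[[-0.0001,0.0056,0],2.14],[[-0.0001,0.0056,0],2.14],[[-0.0001,0.0056,0],2.14],[[-0.0001,0.0056,0],2.14],[[-0.0001,0.0056,0],2.14],[[-0.0001,0.0056,0],2.14],[[-0.0001,0.0054,0],2]]'

```text
clock: 8.32
eef_pos: [533.4, -158.6, 112.8]
orientation: [-0.909, -3.006, 0.001]
ft_force: [0.8, -0.5, -2.1]
width: 26.9
grasp_force: 49.4
```

>>> send_rows --steps '[[[0,0,0],0]]'

```text
clock: 8.45
eef_pos: [533.5, -158.5, 112.9]
orientation: [-0.906, -3.007, 0.001]
ft_force: [1.0, -1.6, -2.1]
width: 27.0
grasp_force: 49.4
```

```bash
python3 st.py; python3 - <<'E'
from h import *
im=bot.get_image("side"); cv2.imwrite("pics/side3.png",cv2.resize(im[200:480,180:500],None,fx=2,fy=2))
E
```

```text
8.45 [ 533.5 -158.5  112.9] yaw 146.46 F [ 1.  -1.6 -2.1] 26.9870850717068 49.36257362365723 [-0.52 -0.02 -0.24  1.35 -0.    0.06]
r 150.05751778372917 handle->spindle yaw -33.57620996936393 goal -33.5; to goal tool xy [ 0.01723385 -0.11778664]
```

View pics/side3.png

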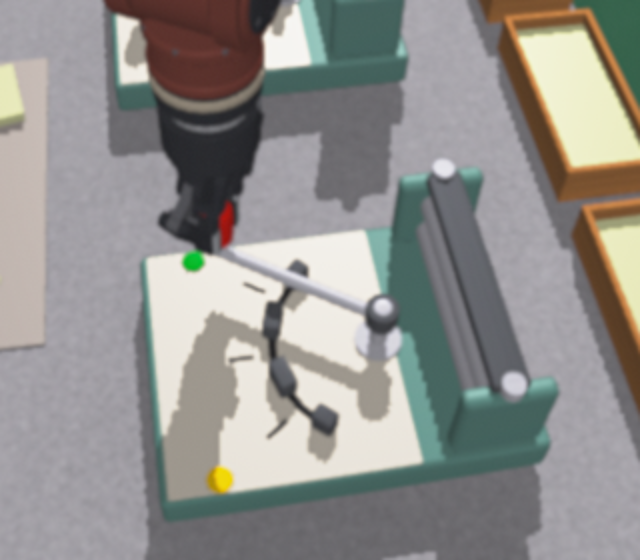

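The lever is now above the green notch. The arm runs from the spindle at (380,315) to the handle at (225,235), and the green disc at (193,262) lies in line with it. Next I lower it.

>>> send_rows --steps '[[[0,0,0.006],0],[[0,0,0.006],0],[[0,0,0.006],0],[[0,0,0.005],0],[[0,0,0.004],0],[[0,0,0.0025],0],[[0,0,0],0],[[0,0,0],0]]'

```text
clock: 9.5
eef_pos: [533.6, -158.5, 84.0]
orientation: [-0.907, -3.007, 0.0]
ft_force: [-5.9, 1.4, 2.4]
width: 26.6
grasp_force: 50.0
```

>>> send_rows --steps '[[[0,0,0],0],[[0,0,0],0],[[0,0,0],0],[[0,0,0],0],[[0,0,0],0],[[0,0,0],0],[[0,0,0],0],[[0,0,0],0]]' --grip 1

```text
clock: 10.5
eef_pos: [533.8, -158.6, 83.8]
orientation: [0.907, 3.008, -0.0]
ft_force: [-0.6, 0.0, -0.5]
width: 85.5
grasp_force: 0.0
```

>>> send_rows --steps '[[[0,0,-0.01],0],[[0,0,-0.02],0],[[0,0,-0.025],0],[[0,0,-0.03],0],[[0,0,-0.03],0],[[0,0,-0.03],0],[[0,0,-0.01],0],[[0,0,0],0]]'

```text
clock: 11.5
eef_pos: [534.2, -158.8, 239.6]
orientation: [0.907, 3.006, -0.001]
ft_force: [-0.6, -0.7, -0.1]
width: 85.3
grasp_force: 0.0
```

>>> send_rows --steps '[[[0.04,0,0],0],[[0.04,0,0],0],[[0.04,0,0],0],[[0,0,0],0],[[0,0,0],0]]'

```text
clock: 12.12
eef_pos: [433.9, -92.4, 238.0]
orientation: [-0.907, -3.007, 0.0]
ft_force: [0.0, -0.8, -0.3]
width: 85.7
grasp_force: 0.0
```

```bash
python3 st.py; python3 - <<'E'
from h import *
a={n:bot.get_image(n) for n in("side","top")}
cv2.imwrite("pics/side4.png",a["side"])
for c in("red","green"):
    try:
        f={n:find(a[n],c) for n in a}
        for n in a: print(c,n,f[n][0],f[n][1],plane(n,f[n][0],102 if c=="red" else 53).round(1))
        print(tri(*[ray(n,f[n][0]) for n in a]))
    except Exception as e: print(e)
E
```

```text
12.125 [433.9 -92.4 238. ] yaw 146.44 F [ 0.  -0.8 -0.3] 85.74729614412986 0.0 [-0.51 -0.37 -0.33  1.62 -0.    0.08]
r 269.57785030669146 handle->spindle yaw -33.5788719792859 goal -33.5; to goal tool xy [-119.50313895   -0.15878231]
red side [288.5532646  320.07216495] [281 309  15  24 291] [ 534.2 -157.3  102. ]
red top [330.5 314.5] [330 314   2   2   2] [461.9 -32.  102. ]
[508.50378962 -32.02049629 -92.29086217]
attempt to get argmax of an empty sequence
```

View pics/side4.png

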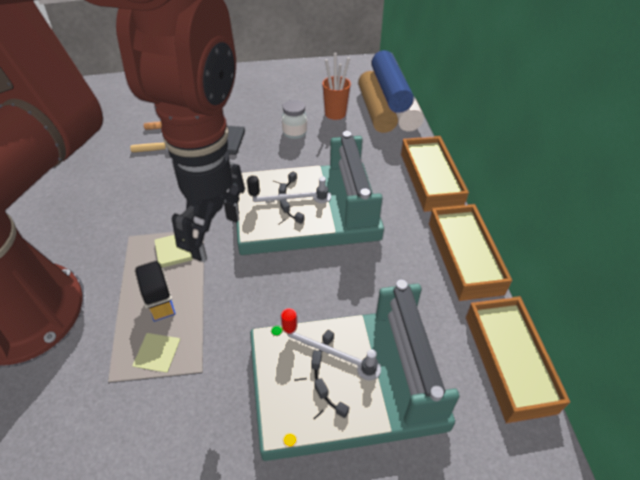

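The red handle sits at (289,320) in the side view, beside the green disc at (277,331). Its ray meets the seated height at (534,-157), within 2 mm of the target. The gripper is clear and the black lever hasn't moved.

```bash
python3 -c "
from bench import bot
print(bot.sign_off())"
```

```text
the job is handed in; nothing more can be done
None
```

The red-handled lever is down in the notch beside the green disc, measured within 2 mm of its target position, and released; the black-handled lever was not touched. I handed the job in at about 12 s; the sign-off gave no verdict.

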